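Nest an acceptor cover and hold the torch on it for inspection

ROBOT

A 7-joint arm with a two-finger parallel gripper is mounted at the origin on the work surface. World frame = base frame: x ahead of the robot, y to its left, z up, the work surface at z = 0. Lengths are in m, angles in rad, forces in N, time in s.
With the tool pointing down it reaches from about 0.425 to 0.925 m from the base axis. Payload 6.8 kg.
Tool frame: the origin (TCP) lies on the centre line of the jaws, within the pads' length; the fingertips stand 19 mm ahead of it and the grasp point (between the pads) is the TCP; z points along the fingers, y is the line along which they close (so a half turn about z gives the same grasp; the last joint's range is limited). The gripper opens to 85 mm and grips with 20 to 120 N. Pads are 22 mm wide; open, the fingers measure 114 mm over their backs; the gripper's body (76 mm by 85 mm) begins 54 mm behind the grasp point. The pads swing forward as they close: fully open they stand 13 mm farther back than shut.
Start: joints at [-1.414, 0.477, 0.022, 1.555, -0.011, 1.109, -0.083], TCP at [0.177, 0.651, 0.25] pointing down, gripper open.
Joint ranges: [-2.96, 2.96], [-0.34, 2.1], [-1.41, 1.46], [0.24, 2.44], [-1.37, 4.51], [0.17, 1.92], [-2.96, 2.96]. Speed limits (rad/s): [2.39, 2.39, 3.14, 3.14, 3.14, 3.14, 3.14].

INTERFACE

Orientations are given as a rotation vector (axis times angle).
In Python, from bench import r gives the robot as it stands. The module is installed in compiled form; this text tells all that it offers.
- The arm moves only by the tool arm_command, never from a script. Its argument "rows" is a list of rows, each an object of numbers: "fingers": the opening, from -1 (shut) to 1 (fully open); "x", "y", "z": the shift along the tool's x, y, z in m; "ax", "ay", "az": the turn, a rotation vector about the tool's x, y, z in degrees. In form: [{"fingers": .., "x": .., "y": .., "z": .., "ax": .., "ay": .., "az": ..}, ...]. A call has 1 to 10 rows; each row shifts and turns the commanded pose from where the row before left it, along the tool's axes as they then stand; what a row does not reach is not made up. A row lasts 1/12 s, in which the tool goes at most 41.7 mm and 7.16 degrees, less where a joint would pass 70% of its speed; a pose out of reach is approached as far as the arm can. A call is refused whole if a number of a shift passes 0.0417 or a number of a turn 7.16, either way. A call with a gripper value outside its range is refused whole. The fingers move at their own pace and stop on an object; "grip_force" is the grip in N (left out, the last holds). Time passes only in rows, so rows that do not move let the fingers close. It gives the time, the measured TCP pose, the force, the opening and the grip force at its end, in the units of the state.
- r.get_obs(): the state, without advancing time (a new reading comes with each control period).
- r.grab_frame(name): name is "scene" or "side" or "wrist"; returns a dict with "frame" (384x512x3 uint8, red, green, blue), "depth" (384x512 float32, m along the optical axis (not along the pixel's ray), 0 where there is no reading), "K" (3x3 intrinsics, pixels), "distortion" ([k1, k2, p1, p2, k3] as OpenCV has them; the pictures are not rectified), "world_from_camera" (4x4, takes a point from camera to world coordinates). Camera axes: x right, y down, z forward; pixel columns grow to the right and rows downward; lengths in m; the calibration is good to about 2 mm. A picture is of the moment at which its call begins.
- r.hand_in(): hands the job in; it is judged then, once.
The state is a dict: "clock": time; "joints": joint angles; "qvel": joint speeds; "tau": joint torques, N m; "tcp_pos": TCP position; "orientation": TCP orientation; "contact_force": force on the tool from outside, world axes, zero at the start; "moment": the same for the moment, N m; "grip_width": finger opening in m; "gripper_force": force on a finger pad.
Only numpy, scipy, OpenCV 4.12 (cv2) and the standard library are available. Lean on these libraries where they do the work, as an engineer would, in place of code of your own. Each camera call takes 0.05 s, during which the arm holds its last target. There are 200 camera calls.

TASK

Seat the olive green coin acceptor cover flat and square in the pocket of the steel nest plate (either way round, coin slot up) and let go of it. Then draw the grey aluminium torch up out of its holder and, for raking light on the seated cover, hold it up with its lens about 80 mm from the middle of the cover's top, leaning about 45 degrees from upright and pointing at that middle from whichever side you like; finish while still holding it there, still and touching nothing else. Leave the other things on the bench where they are.

Things in the scene. Friction and masses are not known exactly. Their poses are not given: they have to be found in the camera images.
- cover_mid (a point): centre, half-way up, of the olive green coin acceptor cover, a loose rigid part of about 160 g, 28 mm high in all, starting flat on the bench, coin slot up. Its foot is a flat flange 100 mm (its x) x 66 mm (its y) x 7 mm thick; on it stands a centred raised body 80 x 46 mm, 21 mm high, that can be gripped across the 46 mm. z is up. This point lies 14 mm above its underside
- cover_top (a point): centre of the top face of the same cover, 28 mm above its underside: the point that the torch must be aimed at
- nest_floor (a point): centre of the floor of the pocket in the steel nest plate, 10 mm above the bench. The plate is fixed, 136 mm (x) x 102 mm (y) x 17 mm high; the pocket is 103 mm (x) x 69 mm (y) and 7 mm deep with a 2 mm chamfer at its mouth, so that the seated flange is flush with the plate's top. x is along the long side
- holder_mouth (a point): centre of the mouth of the torch holder's round hole, on top of a fixed grey block 76 x 76 x 45 mm; hole 34 mm across and 38 mm deep, straight down
- holder: the same torch holder block; origin at the centre of its underside, on the bench
- torch_mid (a point): centre, half-way along, of the grey aluminium torch, a loose rigid round stick of about 120 g, 110 mm long, starting upright in the holder with its lens down on the hole's floor (loosely, it may lean a degree or two). Head 30 mm across and 30 mm long at the lens end, the rest 24 mm across. Its z axis runs along it from lens to tail. This point is 55 mm from the lens; the top 72 mm stand out of the holder
- torch: the same torch; origin at the centre of its lens face, z along it towards the tail
- torch_lens (a point): centre of the torch's lens face, its lower end in the holder
- torch_aim (a point): the point of the beam 80 mm straight ahead of the lens, on the torch's axis (in the air, or below the bench top while the torch is in its holder); to be brought to the middle of the cover's top
- weight_s: smallest zinc coin weight, plain disc 28 mm across, 12 mm high; a bystander, to be left alone; origin at its underside
- weight_m: middle zinc coin weight, disc 36 mm across, 16 mm high; a bystander, to be left alone; origin at its underside
- weight_l: largest zinc coin weight, disc 44 mm across, 20 mm high; a bystander, to be left alone; origin at its underside
- roller: white nylon coin roller, 30 mm across, standing on end, 34 mm high; a bystander, to be left alone; origin at its underside
- door_plate: rusty coin box door plate lying flat, 90 x 120 x 5 mm; a bystander, to be left alone; origin at its underside
- driver: screwdriver lying on the bench, 180 mm long, handle towards its -x; a bystander, to be left alone; origin at its underside
- cover: the same cover; origin at the centre of its underside
- nest: the same nest plate; origin at the centre of its underside
Mind the look-alikes: they are no part of the job. Of the things like the torch, leave any that is brown or orange; of the rest the larger one is meant.

How it is judged:
On the way, in this order (a step that is already met when the one before it is completed fails the run):
1. the cover lies flat and square in the nest's pocket, let go (x of cover_mid in the frame of nest_floor between -0.004 and 0.004 m and y of cover_mid in the frame of nest_floor between -0.004 and 0.004 m and z of cover_mid in the frame of nest_floor between 0.011 and 0.0165 m and angle between the x axis of cover_mid and the x axis of nest_floor, either way round below 0.06 rad and angle between cover_mid's own z axis and vertical below 0.05 rad and contact force between the fingers and cover below 0.1 N), for 0.3 s.
2. the torch has been drawn out of its holder: held by the fingers, its lens above the level of the holder's mouth (contact force between the fingers and torch above 0.5 N and contact force between torch and holder below 0.1 N and height (world z) of torch_lens above 0.05 m), for 0.1 s.
At the end, for the whole second after the job is handed in: Cover in the pocket within 4 mm, 0.06 rad, flat, at most 2.5 mm off its floor. Torch in the fingers, still, off holder, nest and cover; lens lower than tail, 30 to 60 degrees from upright, lens over 55 mm above the bench, beam point 80 mm ahead of it within 35 mm of the cover top's middle (x of cover_mid in the frame of nest_floor between -0.004 and 0.004 m and y of cover_mid in the frame of nest_floor between -0.004 and 0.004 m and z of cover_mid in the frame of nest_floor between 0.011 and 0.0165 m and angle between the x axis of cover_mid and the x axis of nest_floor, either way round below 0.06 rad and angle between cover_mid's own z axis and vertical below 0.05 rad and contact force between the fingers and torch above 0.5 N and contact force between torch and holder below 0.1 N and angle between torch_mid's own z axis and vertical between 0.52 and 1.05 rad and distance between torch_aim and cover_top below 0.035 m and height (world z) of torch_lens above 0.055 m and linear speed of torch below 0.02 m/s and angular speed of torch below 0.15 rad/s and contact force between torch and nest below 0.1 N and contact force between torch and cover below 0.1 N); the arm keeps its last pose, push and grip.
It fails at once if a bystander (a coin weight, the roller, the door plate or the screwdriver) is shifted by more than 30 mm (distance of any of weight_s, weight_m, weight_l, roller, door_plate, driver from where it was at the start of the episode above 0.03 m).
It also fails if it takes over 56 s, if anything falls off the work surface, if the arm or the gripper's body presses on something with over 40 N, if the wrist force passes 120 N, or if a joint passes its speed limit or range.

## Working session

There is one attempt and no reset: what is moved stays moved. The work goes in short steps, Python scripts to look and compute and a tool call to move; the robot and the scene stay as the last step left them, time stands still between calls to the robot, and variables do not carry over. Pictures are saved under pics/ and viewed, at most 10 in all, crops included, and the job is handed in when it is done.

Besides the shell and the picture viewer there is one more tool, called after "Call:" as name(argument=value, ...), one argument or row to a line, values as JSON. arm_command: Moves the arm, as the interface text tells. Its arguments: {"type":"object","properties":{"rows":{"type":"array"},"grip_force":{"type":"number"}},"required":["rows"]}

```bash
mkdir -p pics; cat > h.py <<'E'
import numpy as np, cv2
from scipy.spatial.transform import Rotation as R
from bench import r
def grab(n):
    f=r.grab_frame(n); np.savez(f'/tmp/{n}.npz',**f); return f
def load(n): return dict(np.load(f'/tmp/{n}.npz'))
def ray(f,uv):
    p=cv2.undistortPoints(np.array(uv,float).reshape(-1,1,2),f['K'],f['distortion']).reshape(-1,2)
    T=f['world_from_camera']; d=np.c_[p,np.ones(len(p))]@T[:3,:3].T
    return T[:3,3],d
def plane(f,uv,z):
    o,d=ray(f,uv); return o+d*((z-o[2])/d[:,2])[:,None]
def dep(f,uv):
    o,d=ray(f,uv); uv=np.round(np.array(uv).reshape(-1,2)).astype(int)
    return o+d*f['depth'][uv[:,1],uv[:,0]][:,None]
E
python3 - <<'E'
from h import *
a=[grab(n) for n in('scene','side')]
for n,f in zip(('scene','side'),a):
    cv2.imwrite(f'pics/{n}0.png',cv2.resize(f['frame'][:,:,::-1],(800,600)))
    print(n,f['world_from_camera'].round(3).tolist())
o=r.get_obs();print(o)
E
```

```text
scene [[-0.057, 0.871, -0.487, 1.103], [0.998, 0.045, -0.036, 0.073], [-0.009, -0.489, -0.872, 0.937], [0.0, 0.0, 0.0, 1.0]]
side [[0.702, -0.487, 0.52, 0.082], [-0.712, -0.489, 0.503, -0.493], [0.009, -0.724, -0.69, 0.739], [0.0, 0.0, 0.0, 1.0]]
{'clock': 0.1, 'joints': array([-1.41408762,  0.47773019,  0.02233849,  1.55631754, -0.01152146,
        1.10930547, -0.08312239]), 'qvel': array([-0.0004464 , -0.00071234, -0.00179254, -0.00404239,  0.00068332,
       -0.00061478, -0.00044148]), 'tau': array([ 3.79926962e-03, -5.97754240e+01,  1.61358476e+00, -2.81957710e+01,
        1.28147469e-02,  5.01600327e-03,  6.70773304e-06]), 'tcp_pos': array([0.1765352 , 0.65099991, 0.24942907]), 'orientation': array([-4.14742747e-01, -3.11397538e+00,  2.55793402e-03]), 'contact_force': array([-0.2575771 , -0.59523468,  0.64006445]), 'moment': array([-0.01504927,  0.00418134,  0.02903802]), 'gripper_force': 0.0, 'grip_width': 0.08520756602790988}
```

View pics/scene0.png

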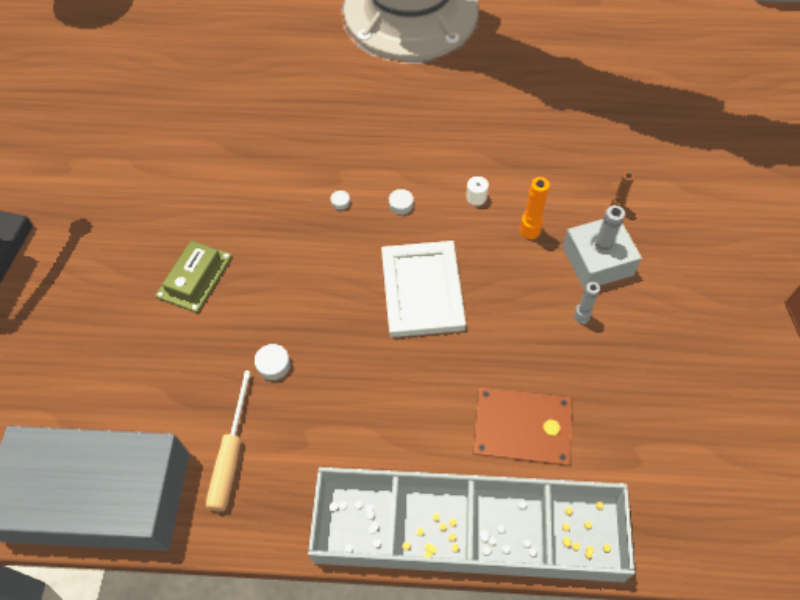

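View pics/side0.png

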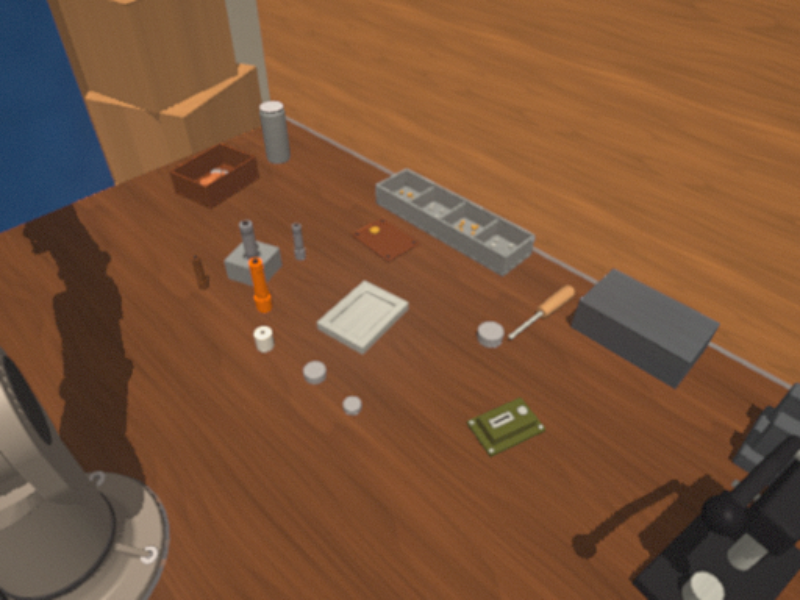

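The torch candidates in the scene picture (800x600) are:
- large grey in the holder, (608,230)
- small grey, (588,303)
- orange, (536,208)
- brown, (623,188)

The large grey one standing in the holder block fits the description. The olive cover is at (195,275), and the nest is at (424,288).

```bash
python3 - <<'E'
from h import *
f=load('scene'); im=f['frame']; hsv=cv2.cvtColor(im,cv2.COLOR_RGB2HSV)
print(f['K'].tolist(),f['distortion'])
def show(m,name,z):
    c=max(cv2.findContours(m,0,1)[0],key=cv2.contourArea).reshape(-1,2)
    P=plane(f,c,z)[:,:2]; b=cv2.minAreaRect((P*1000).astype(np.float32)); print(name,b,c.mean(0), 'n',len(c)); return b
s=.64
roi=np.zeros(im.shape[:2],np.uint8)
m=cv2.inRange(hsv,(25,80,30),(45,255,255)); r1=roi.copy(); r1[150:202,95:152]=1
show(m*r1,'cover flange',.007)
m=cv2.inRange(hsv,(0,0,120),(179,60,255)); r2=roi.copy(); r2[150:218,240:300]=1
show(m*r2,'nest',.017)
# holder top & depth heights
for n,(u,v) in dict(tail=(615,213),body=(605,240),hold=(580,245),holdr=(628,250),small=(592,289),orange=(540,184),cover=(195,262),nestrim=(388,290),floor=(424,288),weightl=(272,357),roller=(478,184),ws=(340,198),wm=(401,200)).items():
    print(n,dep(f,[[u*.64,v*.64]]).round(4).tolist())
cv2.imwrite('pics/crop.png',cv2.resize(im[100:220,320:430,::-1],None,fx=5,fy=5,interpolation=2))
E
```

```text
[[494.7677789309967, 0.0, 262.86876048293556], [0.0, 494.7677789309967, 193.65563900510477], [0.0, 0.0, 1.0]] [0.02881502 0.         0.         0.         0.        ]
cover flange ((555.041259765625, -272.434326171875), (69.29703521728516, 102.25656127929688), 71.44524383544922) [123.74637681 176.47826087] n 138
nest ((563.3729858398438, 50.32061004638672), (144.671630859375, 103.46660614013672), 8.867855072021484) [270.03414634 184.63414634] n 205
tail [[0.5, 0.2959, 0.1185]]
body [[0.5085, 0.293, 0.0688]]
hold [[0.503, 0.2641, 0.0462]]
holdr [[0.5083, 0.3287, 0.0466]]
small [[0.5911, 0.2694, 0.0776]]
orange [[0.4524, 0.2017, 0.112]]
cover [[0.5479, -0.2656, 0.0304]]
nestrim [[0.5724, 0.0038, 0.0194]]
floor [[0.5614, 0.0528, 0.0104]]
weightl [[0.6815, -0.1407, 0.0193]]
roller [[0.3971, 0.1235, 0.0364]]
ws [[0.415, -0.079, 0.013]]
wm [[0.4169, 0.0118, 0.0168]]
```

View pics/crop.png

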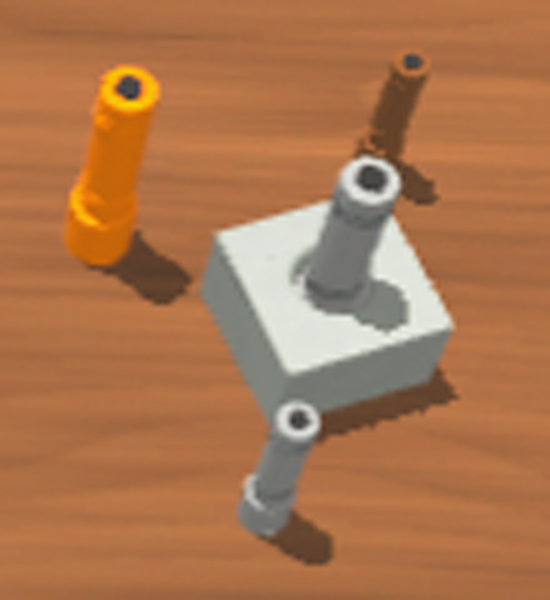

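The crop confirms it: the large grey torch stands in the grey block, and the small grey one stands free beside it. I'm moving over the nest first.

Call:
arm_command(
  rows=[
    {"fingers": 1, "x": -0.03, "y": -0.027},
    {"fingers": 1, "x": -0.03, "y": -0.027},
    {"fingers": 1, "x": -0.03, "y": -0.027},
    {"fingers": 1, "x": -0.03, "y": -0.027},
    {"fingers": 1, "x": -0.03, "y": -0.027},
    {"fingers": 1, "x": -0.03, "y": -0.027},
    {"fingers": 1, "x": -0.03, "y": -0.027},
    {"fingers": 1, "x": -0.03, "y": -0.027},
    {"fingers": 1, "x": -0.03, "y": -0.027},
  ],
)

```text
validation failed for argument at $.ro...
```

Call:
arm_command(
  rows=[
    {"fingers": 1, "x": -0.03, "y": -0.027},
    {"fingers": 1, "x": -0.03, "y": -0.027},
    {"fingers": 1, "x": -0.03, "y": -0.027},
    {"fingers": 1, "x": -0.03, "y": -0.027},
    {"fingers": 1, "x": -0.03, "y": -0.027},
    {"fingers": 1, "x": -0.03, "y": -0.027},
    {"fingers": 1, "x": -0.03, "y": -0.027},
    {"fingers": 1, "x": -0.03, "y": -0.027},
    {"fingers": 1},
  ],
)

```text
validation failed for argument at $.ro...
```

```bash
python3 - <<'E'
from h import *
o=r.get_obs();print(o['clock'],o['tcp_pos'],o['orientation'],o['joints'])
f=grab('wrist'); cv2.imwrite('pics/w1.png',f['frame'][:,:,::-1]); print(f['world_from_camera'].round(3).tolist())
E
```

```text
0.1 [0.1765352  0.65099991 0.24942907] [-4.14742747e-01 -3.11397538e+00  2.55793402e-03] [-1.41408762  0.47773019  0.02233849  1.55631754 -0.01152146  1.10930547
 -0.08312239]
[[0.263, 0.918, 0.298, 0.1], [0.965, -0.249, -0.083, 0.672], [-0.002, 0.31, -0.951, 0.372], [0.0, 0.0, 0.0, 1.0]]
```

View pics/w1.png

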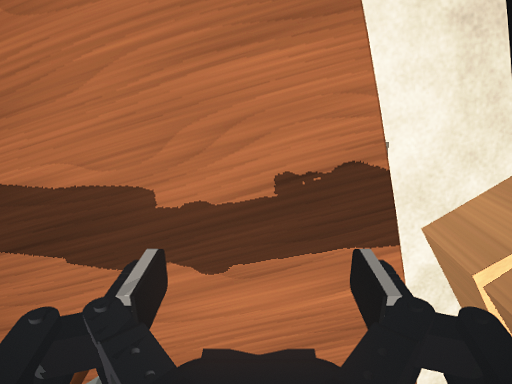

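The wrist picture shows only the bench and the fingers, because the move was refused. I'll try again with every key given.

Call:
arm_command(
  rows=[
    {"fingers": 1, "x": -0.03, "y": -0.027, "z": 0, "ax": 0, "ay": 0, "az": 0},
    {"fingers": 1, "x": -0.03, "y": -0.027, "z": 0, "ax": 0, "ay": 0, "az": 0},
    {"fingers": 1, "x": -0.03, "y": -0.027, "z": 0, "ax": 0, "ay": 0, "az": 0},
    {"fingers": 1, "x": -0.03, "y": -0.027, "z": 0, "ax": 0, "ay": 0, "az": 0},
    {"fingers": 1, "x": -0.03, "y": -0.027, "z": 0, "ax": 0, "ay": 0, "az": 0},
    {"fingers": 1, "x": -0.03, "y": -0.027, "z": 0, "ax": 0, "ay": 0, "az": 0},
    {"fingers": 1, "x": -0.03, "y": -0.027, "z": 0, "ax": 0, "ay": 0, "az": 0},
    {"fingers": 1, "x": -0.03, "y": -0.027, "z": 0, "ax": 0, "ay": 0, "az": 0},
  ],
)

```text
clock: 0.82
tcp_pos: [0.3524, 0.3783, 0.2503]
orientation: [-0.415, -3.114, -0.0]
contact_force: [0.4, 0.1, 0.8]
grip_width: 0.0856
gripper_force: 0.0
```

Call:
arm_command(
  rows=[
    {"fingers": 1, "x": -0.03, "y": -0.027, "z": 0, "ax": 0, "ay": 0, "az": 0},
    {"fingers": 1, "x": -0.03, "y": -0.027, "z": 0, "ax": 0, "ay": 0, "az": 0},
    {"fingers": 1, "x": -0.03, "y": -0.027, "z": 0, "ax": 0, "ay": 0, "az": 0},
    {"fingers": 1, "x": -0.03, "y": -0.027, "z": 0, "ax": 0, "ay": 0, "az": 0},
    {"fingers": 1, "x": -0.03, "y": -0.027, "z": 0, "ax": 0, "ay": 0, "az": 0},
    {"fingers": 1, "x": -0.03, "y": -0.027, "z": 0, "ax": 0, "ay": 0, "az": 0},
    {"fingers": 1, "x": -0.03, "y": -0.027, "z": 0, "ax": 0, "ay": 0, "az": 0},
    {"fingers": 1, "x": -0.03, "y": -0.027, "z": 0, "ax": 0, "ay": 0, "az": 0},
    {"fingers": 1, "x": -0.03, "y": -0.027, "z": 0, "ax": 0, "ay": 0, "az": 0},
    {"fingers": 1, "x": 0, "y": 0, "z": 0, "ax": 0, "ay": 0, "az": 0},
  ],
)

```text
clock: 1.65
tcp_pos: [0.552, 0.066, 0.2507]
orientation: [0.432, 3.108, -0.006]
contact_force: [0.1, -0.6, 1.1]
grip_width: 0.0854
gripper_force: 0.0
```

```bash
python3 - <<'E'
from h import *
o=r.get_obs();print(o['clock'],o['tcp_pos'],o['orientation'],o['joints'])
f=grab('wrist'); np.savez('/tmp/wn.npz',**f)
cv2.imwrite('pics/w2.png',f['frame'][:,:,::-1])
E
```

```text
1.65 [0.55199116 0.06603507 0.25069731] [ 0.43157297  3.10839451 -0.0057515 ] [-0.5199907   0.28661435  0.34998668  1.86394711 -0.10946892  1.00820629
  1.1700331 ]
```

View pics/w2.png

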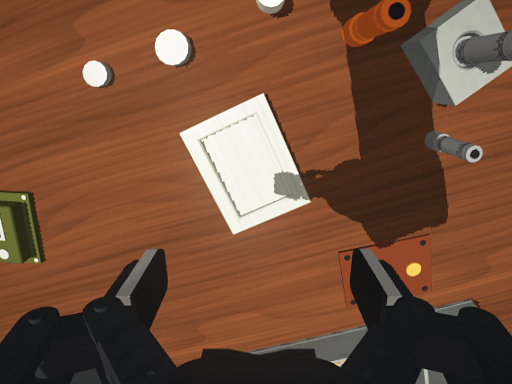

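The wrist view shows the nest's outer corners at about (264,94), (181,133), (234,234) and (310,202), with a little shadow on the right-hand side. The holder is at the upper right and the cover at the left edge.

```bash
python3 - <<'E'
from h import *
f=load('wn'); g=cv2.cvtColor(f['frame'],cv2.COLOR_RGB2GRAY)
c=np.array([[264,94],[181,133],[234,234],[310,202]],np.float32)
c=cv2.cornerSubPix(g,c.reshape(-1,1,2),(5,5),(-1,-1),(3,30,.01)).reshape(-1,2)
P=plane(f,c,.017)[:,:2]; print(c.tolist(),P.round(4).tolist(),P.mean(0))
for i in range(4):
    d=P[(i+1)%4]-P[i]; print(np.linalg.norm(d),np.degrees(np.arctan2(d[1],d[0])))
# pocket inner edge via hsv for cross-check
f=load('scene')
c=np.array([[231,258],[195,310],[158,295]])*.64
print(plane(f,c,.007))
E
```

```text
[[263.0854797363281, 92.49382781982422], [178.66448974609375, 133.0277557373047], [232.91232299804688, 234.25828552246094], [310.6799621582031, 200.6473388671875]] [[0.4852, 0.0894], [0.5011, -0.012], [0.6353, 0.0092], [0.6185, 0.1104]] [0.56004127 0.04925701]
0.10263100613499639 -81.11712494052522
0.13593026383499213 8.982393038648627
0.10251660177817304 99.46437914422896
0.1348896694044059 -171.06767638101007
[[ 0.52420576 -0.22448631  0.007     ]
 [ 0.61066078 -0.25938778  0.007     ]
 [ 0.58980745 -0.31511224  0.007     ]]
```

Call:
arm_command(
  rows=[
    {"fingers": 1, "x": -0.0107, "y": -0.0358, "z": 0, "ax": 0, "ay": 0, "az": 0},
    {"fingers": 1, "x": -0.0107, "y": -0.0358, "z": 0, "ax": 0, "ay": 0, "az": 0},
    {"fingers": 1, "x": -0.0107, "y": -0.0358, "z": 0, "ax": 0, "ay": 0, "az": 0},
    {"fingers": 1, "x": -0.0107, "y": -0.0358, "z": 0, "ax": 0, "ay": 0, "az": 0},
    {"fingers": 1, "x": -0.0107, "y": -0.0358, "z": 0, "ax": 0, "ay": 0, "az": 0},
    {"fingers": 1, "x": -0.0107, "y": -0.0358, "z": 0, "ax": 0, "ay": 0, "az": 0},
    {"fingers": 1, "x": -0.0107, "y": -0.0358, "z": 0, "ax": 0, "ay": 0, "az": 0},
    {"fingers": 1, "x": -0.0107, "y": -0.0358, "z": 0, "ax": 0, "ay": 0, "az": 0},
    {"fingers": 1, "x": -0.0107, "y": -0.0358, "z": 0, "ax": 0, "ay": 0, "az": 0},
    {"fingers": 1, "x": 0, "y": 0, "z": 0, "ax": 0, "ay": 0, "az": 0},
  ],
)

```text
clock: 2.53
tcp_pos: [0.5553, -0.2689, 0.2506]
orientation: [0.428, 3.112, -0.007]
contact_force: [-0.6, -1.7, 1.5]
grip_width: 0.0853
gripper_force: 0.0
```

```bash
cat >> h.py <<'E'
def go(p,R1):
    "shift in present tool axes and turn to reach p,R1"
    o=r.get_obs(); R0=R.from_rotvec(o['orientation'])
    print('tcp',o['tcp_pos'].round(4),'clock',o['clock'],'j',o['joints'].round(2))
    print('shift',R0.inv().apply(np.array(p)-o['tcp_pos']).round(4),'turn',np.degrees((R0.inv()*R1).as_rotvec()).round(2))
def down(yang):
    "tool down, y axis at yang deg"
    a=np.radians(yang); y=np.array([np.cos(a),np.sin(a),0]); z=np.array([0,0,-1.]); return R.from_matrix(np.c_[np.cross(y,z),y,z])
E
python3 - <<'E'
from h import *
f=grab('wrist'); hsv=cv2.cvtColor(f['frame'],cv2.COLOR_RGB2HSV)
cv2.imwrite('pics/w3.png',f['frame'][:,:,::-1])
m=cv2.inRange(hsv,(25,80,20),(45,255,255)); m[:,:]=cv2.morphologyEx(m,3,np.ones((9,9)))
c=max(cv2.findContours(m,0,1)[0],key=cv2.contourArea).reshape(-1,2)
print(c.min(0),c.max(0))
b=cv2.minAreaRect((plane(f,c,.007)[:,:2]*1000).astype(np.float32));print(b)
go([.557,-.27,.25],down(68))
E
```

```text
[227 112] [287 198]
((554.8756713867188, -273.206298828125), (65.78431701660156, 99.48271942138672), 71.34488677978516)
tcp [ 0.5561 -0.265   0.2502] clock 2.5833 j [-0.01  0.41  0.47  1.73 -0.2   1.06  1.83]
shift [-0.0022 -0.0046  0.0002] turn [-0.11 -0.    6.47]
```

View pics/w3.png

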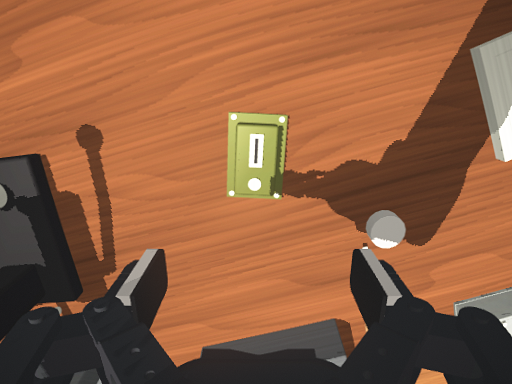

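The cover is upright in view, centred at (257,155), and its flange measures 66 x 99 mm, which matches. I'm descending to it.

```bash
python3 - <<'E'
from h import *
go([.5549,-.2732,.03],down(71.3))
E
```

```text
tcp [ 0.5561 -0.265   0.2502] clock 2.5833 j [-0.01  0.41  0.47  1.73 -0.2   1.06  1.83]
shift [-0.0011 -0.0078  0.2202] turn [-0.11 -0.    3.17]
```

Call:
arm_command(
  rows=[
    {"fingers": 1, "x": 0, "y": -0.004, "z": 0.03, "ax": 0, "ay": 0, "az": 1.6},
    {"fingers": 1, "x": 0, "y": 0, "z": 0.04, "ax": 0, "ay": 0, "az": 1.6},
    {"fingers": 1, "x": 0, "y": 0, "z": 0.04, "ax": 0, "ay": 0, "az": 0},
    {"fingers": 1, "x": 0, "y": 0, "z": 0.04, "ax": 0, "ay": 0, "az": 0},
    {"fingers": 1, "x": 0, "y": 0, "z": 0.02, "ax": 0, "ay": 0, "az": 0},
    {"fingers": 1, "x": 0, "y": 0, "z": 0, "ax": 0, "ay": 0, "az": 0},
    {"fingers": 1, "x": 0, "y": 0, "z": 0, "ax": 0, "ay": 0, "az": 0},
  ],
)

```text
clock: 3.17
tcp_pos: [0.5562, -0.2629, 0.0796]
orientation: [-0.498, -3.099, -0.002]
contact_force: [1.1, 0.3, 0.5]
grip_width: 0.0855
gripper_force: 0.0
```

```bash
python3 - <<'E'
from h import *
go([.5549,-.2732,.03],down(71.3))
E
```

```text
tcp [ 0.5562 -0.2629  0.0796] clock 3.1667 j [ 0.06  0.61  0.39  1.85 -0.33  0.74  1.88]
shift [-0.0021 -0.0102  0.0496] turn [ 0.05 -0.15  0.44]
```

Call:
arm_command(
  rows=[
    {"fingers": 1, "x": -0.002, "y": -0.01, "z": 0.01, "ax": 0, "ay": 0, "az": 0.4},
    {"fingers": 1, "x": 0, "y": 0, "z": 0.02, "ax": 0, "ay": 0, "az": 0},
    {"fingers": 1, "x": 0, "y": 0, "z": 0.02, "ax": 0, "ay": 0, "az": 0},
    {"fingers": 1, "x": 0, "y": 0, "z": 0, "ax": 0, "ay": 0, "az": 0},
    {"fingers": 1, "x": 0, "y": 0, "z": 0, "ax": 0, "ay": 0, "az": 0},
  ],
)

```text
clock: 3.58
tcp_pos: [0.5554, -0.2756, 0.0311]
orientation: [0.513, 3.099, -0.0]
contact_force: [-0.1, -0.3, 0.0]
grip_width: 0.0854
gripper_force: 0.0
```

```bash
python3 - <<'E'
from h import *
go([.5549,-.2732,.03],down(71.3))
E
```

```text
tcp [ 0.5554 -0.2756  0.0311] clock 3.5833 j [ 0.1   0.69  0.35  1.85 -0.36  0.66  1.91]
shift [0.0012 0.0022 0.0011] turn [ 0.    0.04 -0.1 ]
```

Close enough, so I'm gripping.

Call:
arm_command(
  rows=[
    {"fingers": 1, "x": 0.001, "y": 0.002, "z": 0.001, "ax": 0, "ay": 0, "az": 0},
    {"fingers": -1, "x": 0, "y": 0, "z": 0, "ax": 0, "ay": 0, "az": 0},
    {"fingers": -1, "x": 0, "y": 0, "z": 0, "ax": 0, "ay": 0, "az": 0},
    {"fingers": -1, "x": 0, "y": 0, "z": 0, "ax": 0, "ay": 0, "az": 0},
    {"fingers": -1, "x": 0, "y": 0, "z": 0, "ax": 0, "ay": 0, "az": 0},
    {"fingers": -1, "x": 0, "y": 0, "z": 0, "ax": 0, "ay": 0, "az": 0},
    {"fingers": -1, "x": 0, "y": 0, "z": 0, "ax": 0, "ay": 0, "az": 0},
    {"fingers": -1, "x": 0, "y": 0, "z": 0, "ax": 0, "ay": 0, "az": 0},
  ],
  grip_force=40,
)

```text
clock: 4.25
tcp_pos: [0.5554, -0.2731, 0.0303]
orientation: [0.512, 3.098, 0.0]
contact_force: [-0.9, 0.8, 6.0]
grip_width: 0.0449
gripper_force: 42.0
```

Gripped at 45 mm. I'm lifting it straight up.

Call:
arm_command(
  rows=[
    {"fingers": -1, "x": 0, "y": 0, "z": -0.01, "ax": 0, "ay": 0, "az": 0},
    {"fingers": -1, "x": 0, "y": 0, "z": -0.03, "ax": 0, "ay": 0, "az": 0},
    {"fingers": -1, "x": 0, "y": 0, "z": -0.04, "ax": 0, "ay": 0, "az": 0},
    {"fingers": -1, "x": 0, "y": 0, "z": -0.03, "ax": 0, "ay": 0, "az": 0},
    {"fingers": -1, "x": 0, "y": 0, "z": 0, "ax": 0, "ay": 0, "az": 0},
    {"fingers": -1, "x": 0, "y": 0, "z": 0, "ax": 0, "ay": 0, "az": 0},
  ],
)

```text
clock: 4.75
tcp_pos: [0.5557, -0.2734, 0.1415]
orientation: [0.512, 3.096, -0.001]
contact_force: [-0.4, -0.3, -2.2]
grip_width: 0.0451
gripper_force: 42.0
```

```bash
python3 - <<'E'
from h import *
go([.560,.0493,.14],down(99)); print(r.get_obs()['grip_width'])
E
```

```text
tcp [ 0.5557 -0.2734  0.1415] clock 4.75 j [ 0.04  0.53  0.43  1.81 -0.29  0.85  1.85]
shift [0.0998 0.3069 0.0012] turn [ -0.04   0.22 -27.77]
0.045099371717298775
```

Call:
arm_command(
  rows=[
    {"fingers": -1, "x": 0.01, "y": 0.0307, "z": 0, "ax": 0, "ay": 0, "az": 0},
    {"fingers": -1, "x": 0.01, "y": 0.0307, "z": 0, "ax": 0, "ay": 0, "az": 0},
    {"fingers": -1, "x": 0.01, "y": 0.0307, "z": 0, "ax": 0, "ay": 0, "az": 0},
    {"fingers": -1, "x": 0.01, "y": 0.0307, "z": 0, "ax": 0, "ay": 0, "az": 0},
    {"fingers": -1, "x": 0.01, "y": 0.0307, "z": 0, "ax": 0, "ay": 0, "az": 0},
    {"fingers": -1, "x": 0.01, "y": 0.0307, "z": 0, "ax": 0, "ay": 0, "az": 0},
    {"fingers": -1, "x": 0.01, "y": 0.0307, "z": 0, "ax": 0, "ay": 0, "az": 0},
    {"fingers": -1, "x": 0.01, "y": 0.0307, "z": 0, "ax": 0, "ay": 0, "az": 0},
    {"fingers": -1, "x": 0.01, "y": 0.0307, "z": 0, "ax": 0, "ay": 0, "az": 0},
    {"fingers": -1, "x": 0.01, "y": 0.0307, "z": 0, "ax": 0, "ay": 0, "az": 0},
  ],
)

```text
clock: 5.58
tcp_pos: [0.5571, 0.0514, 0.1376]
orientation: [-0.512, -3.096, 0.002]
contact_force: [0.4, 0.3, -2.1]
grip_width: 0.0455
gripper_force: 42.0
```

Call:
arm_command(
  rows=[
    {"fingers": -1, "x": 0, "y": 0, "z": 0, "ax": 0, "ay": 0, "az": -5.6},
    {"fingers": -1, "x": 0, "y": 0, "z": 0, "ax": 0, "ay": 0, "az": -5.6},
    {"fingers": -1, "x": 0, "y": 0, "z": 0, "ax": 0, "ay": 0, "az": -5.6},
    {"fingers": -1, "x": 0, "y": 0, "z": 0, "ax": 0, "ay": 0, "az": -5.6},
    {"fingers": -1, "x": 0, "y": 0, "z": 0, "ax": 0, "ay": 0, "az": -5.4},
    {"fingers": -1, "x": 0, "y": 0, "z": 0, "ax": 0, "ay": 0, "az": 0},
    {"fingers": -1, "x": 0, "y": 0, "z": 0, "ax": 0, "ay": 0, "az": 0},
  ],
)

```text
clock: 6.17
tcp_pos: [0.5577, 0.0497, 0.138]
orientation: [0.242, -3.13, 0.0]
contact_force: [-0.6, -0.1, -1.9]
grip_width: 0.045
gripper_force: 42.1
```

```bash
python3 - <<'E'
from h import *
go([.560,.0493,.06],down(99)); print(r.get_obs()['grip_width'])
f=grab('wrist')
cv2.imwrite('pics/w4.png',f['frame'][:,:,::-1])
hsv=cv2.cvtColor(f['frame'],cv2.COLOR_RGB2HSV)
m=cv2.inRange(hsv,(25,80,20),(45,255,255))
o=r.get_obs(); R0=R.from_rotvec(o['orientation'])
c=max(cv2.findContours(m,0,1)[0],key=cv2.contourArea).reshape(-1,2)
print(c.min(0),c.max(0))
E
```

```text
tcp [0.5577 0.0497 0.138 ] clock 6.1667 j [-0.43  0.44  0.29  1.95 -0.17  0.78  1.68]
shift [-0.0024 -0.0008  0.078 ] turn [ 0.01 -0.16 -0.14]
0.04499621343237883
[188 151] [329 338]
```

View pics/w4.png

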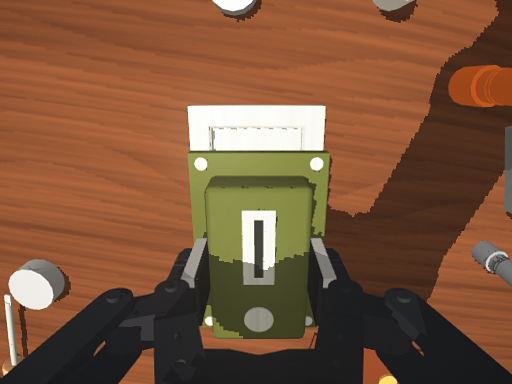

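The cover is held square in the fingers. The screw dots at (201,164), (316,164), (208,321) and (308,321) give its offset in the hand.

```bash
python3 - <<'E'
from h import *
f=load('wrist'); o=r.get_obs(); R0=R.from_rotvec(o['orientation'])
P=plane(f,[[201,164],[316.5,164],[208,321],[308,321],[190,152],[328,152]],o['tcp_pos'][2]-.0233)
print((R0.inv().apply(P-o['tcp_pos'])*1000).round(1))
# nest direct from this view: far outer corners
g=cv2.cvtColor(f['frame'],cv2.COLOR_RGB2GRAY)
c=cv2.cornerSubPix(g,np.array([[188,106],[325,106]],np.float32).reshape(-1,1,2),(4,4),(-1,-1),(3,30,.01)).reshape(-1,2)
Q=plane(f,c,.017); print(c,Q.round(4), 'expected',[ (np.array([.56,.0493])+R.from_euler('z',9,degrees=True).apply([-.068,s*.051,0])[:2]).round(4) for s in (-1,1)])
E
```

```text
[[ 44.6 -26.5  23.4]
 [ 44.5  27.2  23.4]
 [-44.8 -27.9  23.2]
 [-44.8  27.7  23.2]
 [ 50.2 -31.3  23.4]
 [ 50.2  32.2  23.4]]
[[187.08287 105.8032 ]
 [325.22742 105.69847]] [[ 0.5015 -0.0121  0.017 ]
 [ 0.4858  0.0887  0.017 ]] expected [array([ 0.5008, -0.0117]), array([0.4849, 0.089 ])]
```

Call:
arm_command(
  rows=[
    {"fingers": -1, "x": -0.0028, "y": -0.001, "z": 0.02, "ax": 0, "ay": 0, "az": 0},
    {"fingers": -1, "x": 0, "y": 0, "z": 0.03, "ax": 0, "ay": 0, "az": 0},
    {"fingers": -1, "x": 0, "y": 0, "z": 0.03, "ax": 0, "ay": 0, "az": 0},
    {"fingers": -1, "x": 0, "y": 0, "z": 0.007, "ax": 0, "ay": 0, "az": 0},
    {"fingers": -1, "x": 0, "y": 0, "z": 0, "ax": 0, "ay": 0, "az": 0},
    {"fingers": -1, "x": 0, "y": 0, "z": 0, "ax": 0, "ay": 0, "az": 0},
  ],
)

```text
clock: 6.72
tcp_pos: [0.5619, 0.0492, 0.0526]
orientation: [0.245, -3.132, 0.001]
contact_force: [1.3, -0.2, -1.6]
grip_width: 0.0448
gripper_force: 42.0
```

```bash
python3 - <<'E'
from h import *
go([.5605,.0491,.0403],down(99))
E
```

```text
tcp [0.5619 0.0492 0.0526] clock 6.7167 j [-0.38  0.57  0.24  1.98 -0.23  0.62  1.73]
shift [0.0014 0.0001 0.0123] turn [-0.02 -0.03 -0.04]
```

Call:
arm_command(
  rows=[
    {"fingers": -1, "x": 0.0012, "y": 0, "z": 0.004, "ax": 0, "ay": 0, "az": 0},
    {"fingers": -1, "x": 0, "y": 0, "z": 0.003, "ax": 0, "ay": 0, "az": 0},
    {"fingers": -1, "x": 0, "y": 0, "z": 0.003, "ax": 0, "ay": 0, "az": 0},
    {"fingers": -1, "x": 0, "y": 0, "z": 0.002, "ax": 0, "ay": 0, "az": 0},
    {"fingers": -1, "x": 0, "y": 0, "z": 0, "ax": 0, "ay": 0, "az": 0},
    {"fingers": -1, "x": 0, "y": 0, "z": 0, "ax": 0, "ay": 0, "az": 0},
  ],
)

```text
clock: 7.22
tcp_pos: [0.5607, 0.0492, 0.0404]
orientation: [-0.247, 3.132, 0.0]
contact_force: [-0.0, -0.1, -2.0]
grip_width: 0.0449
gripper_force: 42.2
```

```bash
python3 - <<'E'
from h import *
go([.5605,.0491,.0403],down(99))
E
```

```text
tcp [0.5607 0.0492 0.0404] clock 7.2167 j [-0.38  0.59  0.23  1.99 -0.23  0.59  1.74]
shift [ 0.0002 -0.0001  0.0001] turn [0.01 0.01 0.03]
```

The cover is at seated depth with no jam force. I'm releasing it and rising.

Call:
arm_command(
  rows=[
    {"fingers": 1, "x": 0, "y": 0, "z": 0, "ax": 0, "ay": 0, "az": 0},
    {"fingers": 1, "x": 0, "y": 0, "z": 0, "ax": 0, "ay": 0, "az": 0},
    {"fingers": 1, "x": 0, "y": 0, "z": 0, "ax": 0, "ay": 0, "az": 0},
    {"fingers": 1, "x": 0, "y": 0, "z": 0, "ax": 0, "ay": 0, "az": 0},
    {"fingers": 1, "x": 0, "y": 0, "z": -0.02, "ax": 0, "ay": 0, "az": 0},
    {"fingers": 1, "x": 0, "y": 0, "z": -0.04, "ax": 0, "ay": 0, "az": 0},
    {"fingers": 1, "x": 0, "y": 0, "z": -0.04, "ax": 0, "ay": 0, "az": 0},
    {"fingers": 1, "x": 0, "y": 0, "z": -0.04, "ax": 0, "ay": 0, "az": 0},
    {"fingers": 1, "x": 0, "y": 0, "z": -0.04, "ax": 0, "ay": 0, "az": 0},
    {"fingers": 1, "x": 0, "y": 0, "z": 0, "ax": 0, "ay": 0, "az": 0},
  ],
)

```text
clock: 8.05
tcp_pos: [0.5651, 0.0493, 0.2284]
orientation: [-0.245, 3.119, 0.003]
contact_force: [2.1, -0.6, -0.8]
grip_width: 0.0855
gripper_force: 0.0
```

```bash
python3 - <<'E'
from h import *
go([.505,.294,.22],down(99))
f=grab('wrist'); cv2.imwrite('pics/w5.png',f['frame'][:,:,::-1])
hsv=cv2.cvtColor(f['frame'],cv2.COLOR_RGB2HSV)
m=cv2.inRange(hsv,(25,80,20),(45,255,255))
c=max(cv2.findContours(m,0,1)[0],key=cv2.contourArea).reshape(-1,2)
print(cv2.minAreaRect((plane(f,c,.017)[:,:2]*1000).astype(np.float32)))
# depth heights around the cover
for d in [(0,0),(-.045,.0),(.045,0),(0,.028),(0,-.028),(.06,0),(-.06,0)]:
    p=np.r_[np.array([.5605,.0491])+R.from_euler('z',9,degrees=True).apply([*d,0])[:2],.017]
    T=np.linalg.inv(f['world_from_camera']); q=T[:3,:3]@p+T[:3,3]
    uv=cv2.projectPoints(q.reshape(1,3),np.zeros(3),np.zeros(3),f['K'],f['distortion'])[0].ravel()
    print(d,uv.round(),dep(f,uv).round(4))
E
```

```text
tcp [0.5651 0.0493 0.2284] clock 8.05 j [-0.46  0.32  0.33  1.87 -0.13  0.96  1.65]
shift [0.0212 0.2511 0.0084] turn [ 0.06  0.77 -0.02]
((560.4466552734375, 49.33926010131836), (99.17056274414062, 65.29460906982422), 8.906352043151855)
(0, 0) [259. 156.] [[0.5557 0.0483 0.0382]]
(-0.045, 0.0) [258. 113.] [[0.5161 0.0421 0.0161]]
(0.045, 0) [259. 196.] [[0.5974 0.0549 0.0378]]
(0, 0.028) [285. 156.] [[0.5566 0.077  0.0149]]
(0, -0.028) [232. 156.] [[0.5652 0.0214 0.0156]]
(0.06, 0) [259. 209.] [[0.6206 0.0586 0.015 ]]
(-0.06, 0) [258.  97.] [[0.5013 0.0397 0.0158]]
```

View pics/w5.png

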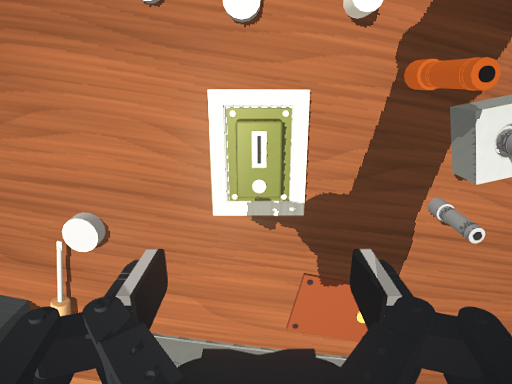

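The cover is seated: centre (0.5604, 0.0493), angle 8.9°, flange flush with the plate on all four sides. Next I'm moving over the torch.

Call:
arm_command(
  rows=[
    {"fingers": 1, "x": 0.003, "y": 0.0357, "z": 0, "ax": 0, "ay": 0.4, "az": 0},
    {"fingers": 1, "x": 0.003, "y": 0.0357, "z": 0, "ax": 0, "ay": 0.4, "az": 0},
    {"fingers": 1, "x": 0.003, "y": 0.0357, "z": 0, "ax": 0, "ay": 0, "az": 0},
    {"fingers": 1, "x": 0.003, "y": 0.0357, "z": 0, "ax": 0, "ay": 0, "az": 0},
    {"fingers": 1, "x": 0.003, "y": 0.0357, "z": 0, "ax": 0, "ay": 0, "az": 0},
    {"fingers": 1, "x": 0.003, "y": 0.0357, "z": 0, "ax": 0, "ay": 0, "az": 0},
    {"fingers": 1, "x": 0.003, "y": 0.0357, "z": 0, "ax": 0, "ay": 0, "az": 0},
    {"fingers": 1, "x": 0, "y": 0, "z": 0, "ax": 0, "ay": 0, "az": 0},
    {"fingers": 1, "x": 0, "y": 0, "z": 0, "ax": 0, "ay": 0, "az": 0},
  ],
)

```text
clock: 8.85
tcp_pos: [0.4989, 0.2952, 0.2191]
orientation: [0.254, -3.115, 0.002]
contact_force: [0.3, -0.0, -0.9]
grip_width: 0.0855
gripper_force: 0.0
```

```bash
python3 - <<'E'
from h import *
go([.505,.294,.22],down(99))
f=grab('wrist'); cv2.imwrite('pics/w6.png',f['frame'][:,:,::-1])
E
```

```text
tcp [0.4989 0.2952 0.2191] clock 8.85 j [-0.82  0.36  0.23  1.82 -0.11  0.98  1.19]
shift [-0.0058 -0.0022 -0.001 ] turn [-0.01 -0.91  0.33]
```

View pics/w6.png

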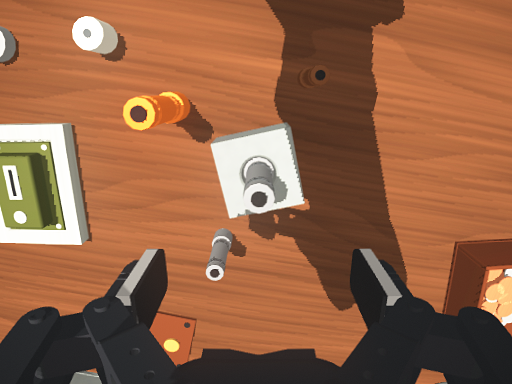

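The torch tail is at (259,199). The holder's top corners are at about (211,143), (289,125), (303,204) and (229,217).

```bash
python3 - <<'E'
from h import *
f=load('wrist'); t=plane(f,[[259,198.5]],.117)[0]; H=plane(f,[[211,143],[289,125],[303,204],[229,217]],.045)
print(t,H.mean(0),H.round(3).tolist())
go([*(t[:2]*.75+H.mean(0)[:2]*.25),.095],down(99))
E
```

```text
[0.49825342 0.29566519 0.117     ] [0.49790626 0.29477083 0.045     ] [[0.476, 0.247, 0.045], [0.448, 0.315, 0.045], [0.521, 0.343, 0.045], [0.546, 0.273, 0.045]]
tcp [0.4999 0.2928 0.2193] clock 8.9 j [-0.82  0.36  0.23  1.82 -0.11  0.98  1.19]
shift [-0.0007  0.003   0.1243] turn [-0.07 -0.9   0.13]
```

Call:
arm_command(
  rows=[
    {"fingers": 1, "x": -0.0005, "y": 0.003, "z": 0.03, "ax": 0, "ay": -0.9, "az": 0},
    {"fingers": 1, "x": 0, "y": 0, "z": 0.03, "ax": 0, "ay": 0, "az": 0},
    {"fingers": 1, "x": 0, "y": 0, "z": 0.03, "ax": 0, "ay": 0, "az": 0},
    {"fingers": 1, "x": 0, "y": 0, "z": 0.02, "ax": 0, "ay": 0, "az": 0},
    {"fingers": 1, "x": 0, "y": 0, "z": 0.012, "ax": 0, "ay": 0, "az": 0},
    {"fingers": 1, "x": 0, "y": 0, "z": 0, "ax": 0, "ay": 0, "az": 0},
    {"fingers": 1, "x": 0, "y": 0, "z": 0, "ax": 0, "ay": 0, "az": 0},
  ],
)

```text
clock: 9.48
tcp_pos: [0.5009, 0.2945, 0.0985]
orientation: [-0.244, 3.131, -0.001]
contact_force: [-0.7, 0.5, 0.5]
grip_width: 0.0856
gripper_force: 0.0
```

```bash
python3 - <<'E'
from h import *
go([.4982,.2954,.095],down(99))
E
```

```text
tcp [0.5009 0.2945 0.0985] clock 9.4833 j [-0.79  0.52  0.2   1.92 -0.15  0.72  1.22]
shift [0.0026 0.0013 0.0035] turn [-0.05  0.08 -0.07]
```

Centring the last few millimetres, then gripping with 60 N.

Call:
arm_command(
  rows=[
    {"fingers": 1, "x": 0.0026, "y": 0.001, "z": 0.003, "ax": 0, "ay": 0, "az": 0},
    {"fingers": 1, "x": 0, "y": 0, "z": 0, "ax": 0, "ay": 0, "az": 0},
    {"fingers": -1, "x": 0, "y": 0, "z": 0, "ax": 0, "ay": 0, "az": 0},
    {"fingers": -1, "x": 0, "y": 0, "z": 0, "ax": 0, "ay": 0, "az": 0},
    {"fingers": -1, "x": 0, "y": 0, "z": 0, "ax": 0, "ay": 0, "az": 0},
    {"fingers": -1, "x": 0, "y": 0, "z": 0, "ax": 0, "ay": 0, "az": 0},
    {"fingers": -1, "x": 0, "y": 0, "z": 0, "ax": 0, "ay": 0, "az": 0},
    {"fingers": -1, "x": 0, "y": 0, "z": 0, "ax": 0, "ay": 0, "az": 0},
    {"fingers": -1, "x": 0, "y": 0, "z": 0, "ax": 0, "ay": 0, "az": 0},
    {"fingers": -1, "x": 0, "y": 0, "z": 0, "ax": 0, "ay": 0, "az": 0},
  ],
  grip_force=60,
)

```text
clock: 10.32
tcp_pos: [0.4979, 0.2963, 0.0958]
orientation: [-0.247, 3.13, 0.001]
contact_force: [0.7, -0.1, 4.1]
grip_width: 0.0229
gripper_force: 58.5
```

Call:
arm_command(
  rows=[
    {"fingers": -1, "x": 0, "y": 0, "z": -0.01, "ax": 0, "ay": 0, "az": 0},
    {"fingers": -1, "x": 0, "y": 0, "z": -0.02, "ax": 0, "ay": 0, "az": 0},
    {"fingers": -1, "x": 0, "y": 0, "z": -0.025, "ax": 0, "ay": 0, "az": 0},
    {"fingers": -1, "x": 0, "y": 0, "z": -0.03, "ax": 0, "ay": 0, "az": 0},
    {"fingers": -1, "x": 0, "y": 0, "z": -0.03, "ax": 0, "ay": 0, "az": 0},
    {"fingers": -1, "x": 0, "y": 0, "z": -0.03, "ax": 0, "ay": 0, "az": 0},
    {"fingers": -1, "x": 0, "y": 0, "z": 0, "ax": 0, "ay": 0, "az": 0},
    {"fingers": -1, "x": 0, "y": 0, "z": 0, "ax": 0, "ay": 0, "az": 0},
  ],
)

```text
clock: 10.98
tcp_pos: [0.4982, 0.2967, 0.2427]
orientation: [-0.247, 3.127, 0.004]
contact_force: [-0.3, 0.5, -1.8]
grip_width: 0.0229
gripper_force: 58.7
```

```bash
python3 - <<'E'
from h import *
t=np.radians(43); e=np.r_[R.from_euler('z',9,degrees=True).apply([0,1,0])[:2],0]
top=np.array([.5604,.0493,.038]); d=np.sin(t)*e+[0,0,np.cos(t)]
p=top+d*.169; p2=top+e*.115+[0,0,.22]
print('target',p,'lens',top+.08*d)
go(p,down(99)*R.from_euler('x',43,degrees=True)); print(r.get_obs()['grip_width'])
E
```

```text
target [0.54236972 0.16313871 0.16159878] lens [0.55186496 0.10318815 0.0965083 ]
tcp [0.4982 0.2967 0.2427] clock 10.9833 j [-0.84  0.33  0.24  1.81 -0.09  1.    1.17]
shift [-0.0222 -0.139   0.0809] turn [43.12  0.29 -0.09]
0.022850873969423376
```

The torch is out and held. I'm shifting sideways at this height, then tilting.

Call:
arm_command(
  rows=[
    {"fingers": -1, "x": -0.0044, "y": -0.028, "z": 0, "ax": 0, "ay": 0, "az": 0},
    {"fingers": -1, "x": -0.0044, "y": -0.028, "z": 0, "ax": 0, "ay": 0, "az": 0},
    {"fingers": -1, "x": -0.0044, "y": -0.028, "z": 0, "ax": 0, "ay": 0, "az": 0},
    {"fingers": -1, "x": -0.0044, "y": -0.028, "z": 0, "ax": 0, "ay": 0, "az": 0},
    {"fingers": -1, "x": -0.0044, "y": -0.028, "z": 0, "ax": 0, "ay": 0, "az": 0},
    {"fingers": -1, "x": 0, "y": 0, "z": 0, "ax": 0, "ay": 0, "az": 0},
  ],
)

```text
clock: 11.48
tcp_pos: [0.5419, 0.1538, 0.2393]
orientation: [0.234, -3.133, 0.007]
contact_force: [0.1, -1.6, 0.1]
grip_width: 0.0227
gripper_force: 58.9
```

Call:
arm_command(
  rows=[
    {"fingers": -1, "x": 0, "y": 0, "z": 0, "ax": 4, "ay": 0, "az": 0},
    {"fingers": -1, "x": 0, "y": 0, "z": 0, "ax": 5, "ay": 0, "az": 0},
    {"fingers": -1, "x": 0, "y": 0, "z": 0, "ax": 5, "ay": 0, "az": 0},
    {"fingers": -1, "x": 0, "y": 0, "z": 0, "ax": 5, "ay": 0, "az": 0},
    {"fingers": -1, "x": 0, "y": 0, "z": 0, "ax": 5, "ay": 0, "az": 0},
    {"fingers": -1, "x": 0, "y": 0, "z": 0, "ax": 5, "ay": 0, "az": 0},
    {"fingers": -1, "x": 0, "y": 0, "z": 0, "ax": 5, "ay": 0, "az": 0},
    {"fingers": -1, "x": 0, "y": 0, "z": 0, "ax": 5, "ay": 0, "az": 0},
    {"fingers": -1, "x": 0, "y": 0, "z": 0, "ax": 4, "ay": 0, "az": 0},
    {"fingers": -1, "x": 0, "y": 0, "z": 0, "ax": 0, "ay": 0, "az": 0},
  ],
)

```text
clock: 12.32
tcp_pos: [0.5391, 0.1644, 0.2372]
orientation: [-0.236, 2.859, -1.134]
contact_force: [-0.7, 1.1, -1.4]
grip_width: 0.0227
gripper_force: 59.0
```

```bash
python3 - <<'E'
from h import *
go([.5424,.1631,.1616],down(99)*R.from_euler('x',43,degrees=True)); print(r.get_obs()['grip_width'])
E
```

```text
tcp [0.5391 0.1644 0.2372] clock 12.3167 j [-1.05  0.53  0.43  1.78  0.46  1.28  0.87]
shift [-0.0033  0.0504  0.0563] turn [-0.24  0.09  0.41]
0.022735478709733054
```

The tilt was reached without trouble. I'm descending slowly to the aim pose.

Call:
arm_command(
  rows=[
    {"fingers": -1, "x": -0.001, "y": 0.01, "z": 0.011, "ax": 0, "ay": 0, "az": 0},
    {"fingers": -1, "x": -0.001, "y": 0.01, "z": 0.012, "ax": 0, "ay": 0, "az": 0},
    {"fingers": -1, "x": -0.001, "y": 0.01, "z": 0.012, "ax": 0, "ay": 0, "az": 0},
    {"fingers": -1, "x": 0, "y": 0.01, "z": 0.011, "ax": 0, "ay": 0, "az": 0},
    {"fingers": -1, "x": 0, "y": 0.01, "z": 0.01, "ax": 0, "ay": 0, "az": 0},
    {"fingers": -1, "x": 0, "y": 0, "z": 0, "ax": 0, "ay": 0, "az": 0},
    {"fingers": -1, "x": 0, "y": 0, "z": 0, "ax": 0, "ay": 0, "az": 0},
    {"fingers": -1, "x": 0, "y": 0, "z": 0, "ax": 0, "ay": 0, "az": 0},
    {"fingers": -1, "x": 0, "y": 0, "z": 0, "ax": 0, "ay": 0, "az": 0},
  ],
)

```text
clock: 13.07
tcp_pos: [0.545, 0.1605, 0.1663]
orientation: [-0.224, 2.86, -1.125]
contact_force: [-0.5, 0.4, -2.1]
grip_width: 0.0224
gripper_force: 58.9
```

```bash
python3 - <<'E'
from h import *
go([.5424,.1631,.1616],down(99)*R.from_euler('x',43,degrees=True)); o=r.get_obs(); print(o['grip_width'],o['gripper_force'],abs(o['qvel']).max())
f=grab('side'); im=f['frame'][:,:,::-1]
cv2.imwrite('pics/s2.png',cv2.resize(im[130:260,130:330],None,fx=4,fy=4,interpolation=2)) 
E
```

```text
tcp [0.545  0.1605 0.1663] clock 13.0667 j [-1.02  0.63  0.41  1.82  0.45  1.15  0.82]
shift [0.0021 0.0054 0.0014] turn [ 0.05  0.14 -0.11]
0.022409788586229308 58.946295976638794 0.002275678649163806
```

View pics/s2.png

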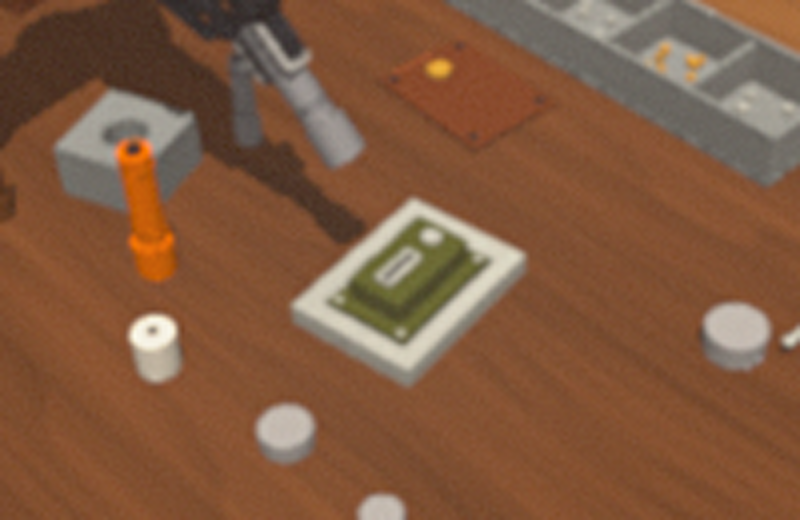

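The side view shows the torch clear of everything, its axis running from (280,60) to (345,150) and on towards the cover top at (405,265). The cover is seated, the arm is still, and the aim is off by roughly 6 mm, so I'm handing in.

```bash
python3 -c "
from bench import r
print(r.hand_in())"
```

```text
the job is handed in; nothing more can be done
None
```

I handed in the job at about 13 s of the 56 s allowed: the cover is seated flush in the nest and released, and the torch is held still at about 43° from upright, aimed within roughly 6 mm of the middle of the cover's top; hand-in gave no pass or fail result.

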